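Pin the parcel stop rail onto its bench hinge

TASK

Fit the loose aluminium parcel stop rail to the hinge bracket on the packing bench: with the rail standing on the bench, slide its knuckle in between the bracket's two knuckles and line up the holes. Then take the longest of the three pins out of the rack and put it down through all three knuckles until its collar is fully home on the top knuckle, and let go. Leave the other two pins, the small carton and the roll of tape where they are.

Things in the scene. Friction and masses are not known exactly. Their poses are not given: they have to be found in the camera images.
- bracket: Grey hinge bracket fixed to the bench. Origin on the bench under the vertical hole axis. Fork opens along its own -x (roughly to the robot). Base plate 5 mm thick, x -20 to 50 mm, 50 mm wide; post x 20 to 45 mm, 44 mm wide, 70 mm high. Before the post two round vertical knuckles 30 mm across, holes 14 mm: lower z 5 to 24 mm, upper z 52 to 70 mm; the gap between is open to front and sides.
- bracket_hole (a point): Centre of the hole's mouth on the top face of the bracket's upper knuckle, 70 mm above the bench.
- rail: Loose aluminium parcel stop rail standing on the bench, 0.2 to 0.4 kg. Origin: underside, near the centre of mass; x runs along it to its knuckle, z up. Inverted T from x -75 to 48 mm: foot 50 mm wide, 5 mm thick; upright web 12 mm thick (y), top at z 55 mm: grip here. Then a neck 12 mm thick to the knuckle (axis at x 90 mm). Fitted, its x points roughly along the bracket's x.
- rail_eye (a point): Centre of the vertical 14 mm hole in the rail's one round knuckle, 90 mm along x from the rail's origin and 38 mm above its underside. The knuckle is 30 mm across and reaches from z 28 to 48 mm, so with the rail on the bench it has 4 mm of air above and below in the bracket's gap.
- rack: Grey plastic pin rack fixed to the bench, 60 (x) x 150 (y) x 40 mm high, with three round pockets 14 mm wide and 30 mm deep in a row along its y axis at y=-45, 0 and +45 mm. Origin at the centre of its underside.
- pin_long: Longest pin, upright in any one pocket of the rack, 0.11 kg. Origin: lower tip, z up. Steel shank 12 mm thick, 60 mm long, its lowest 10 mm a cone down to 5 mm (draws holes up to 3 mm out of line together); collar 24 mm across, 4 mm thick; round black handle 18 mm across, 38 mm long, top at 102 mm. Tip is 10 mm above the bench in the rack, and also when fully home in the hinge.
- pin_medium: A like pin with a 46 mm shank (top at 88 mm), too short to reach the lower knuckle; stays in the rack. Origin at its lower tip.
- pin_short: A like pin with a 34 mm shank (top at 76 mm); stays in the rack. Origin at its lower tip.
- carton: Small closed cardboard carton, 80 x 60 x 70 mm high, standing on one side of the place where the rail goes. Origin at the centre of its underside. To be left alone.
- tape: Roll of white packing tape lying flat, 88 mm across, 46 mm high, on the other side of the place where the rail goes. Origin at the centre of its underside. To be left alone.
Mind the look-alikes: they are no part of the job. What is shaped like the rail but yellow is not meant.

How it is judged:
On the way, in this order (a step that is already met when the one before it is completed fails the run):
1. the rail stands on the bench with its knuckle between the bracket's knuckles, holes in line to within 8 mm (horizontal distance between rail_eye and bracket_hole below 0.008 m and height (world z) of rail below 0.006 m and angle between rail's own z axis and vertical below 0.05 rad), for 0.2 s.
2. the long pin has entered the upper and the rail's knuckles (its tip less than 45 mm above the bench, within 4 mm of the hole axis) (all of step 1 and horizontal distance between pin_long and bracket_hole below 0.004 m and height (world z) of pin_long below 0.045 m), for 0.1 s.
At the end, for the whole second after the job is handed in: The rail stands flat on the bench with the hole of its knuckle within 4 mm of the bracket's hole axis, and the long pin is upright (within 0.06 rad) through all three knuckles, its collar home on the top knuckle (tip 7 to 12.5 mm above the bench, within 3 mm of the axis); rail and pin are at rest (horizontal distance between rail_eye and bracket_hole below 0.004 m and height (world z) of rail below 0.006 m and angle between rail's own z axis and vertical below 0.05 rad and horizontal distance between pin_long and bracket_hole below 0.003 m and height (world z) of pin_long between 0.007 and 0.0125 m and angle between pin_long's own z axis and vertical below 0.06 rad and linear speed of each of rail, pin_long below 0.01 m/s); the robot touches nothing.
It fails at once if the carton or the tape roll is shifted by more than 20 mm or tipped (distance of any of carton, tape from where it was at the start of the episode above 0.02 m or angle between any of carton, tape's own z axis and vertical above 0.3 rad).
It fails at once if one of the two shorter pins is moved by more than 15 mm (distance of any of pin_medium, pin_short from where it was at the start of the episode above 0.015 m).
It also fails if it takes over 59 s, if anything falls off the work surface, if the arm or the gripper's body presses on something with over 40 N, if the wrist force passes 120 N, or if a joint passes its speed limit or range.

ROBOT

A 7-joint arm with a two-finger parallel gripper is mounted at the origin on the work surface. World frame = base frame: x ahead of the robot, y to its left, z up, the work surface at z = 0. Lengths are in m, angles in rad, forces in N, time in s.
With the tool pointing down it reaches from about 0.4 to 0.85 m from the base axis. Payload 4.5 kg.
Tool frame: the origin (TCP) lies at the very end of the fingers, on their centre line; the grasp point (between the pads) lies 19 mm behind it (r.pinch_z is the distance from the TCP to the grasp point, in m); z points along the fingers, y is the line along which they close (so a half turn about z gives the same grasp; the last joint's range is limited). The gripper opens to 88 mm and grips with 3 to 60 N. Pads are 18 mm wide; open, the fingers measure 123 mm over their backs; the gripper's body (75 mm by 187 mm) begins 45 mm behind the grasp point.
Start: joints at [1.348, 0.689, -0.195, 1.565, 0.157, 0.902, -0.215], TCP at [0.159, -0.605, 0.215] pointing down, gripper open.
Joint ranges: [-3.01, 3.01], [-0.46, 2.08], [-1.47, 1.51], [0.13, 2.56], [-1, 4.14], [0.04, 2.09], [-2.66, 2.66]. Speed limits (rad/s): [2.57, 2.57, 3.14, 3.14, 3.14, 3.14, 3.14].

INTERFACE

Orientations are given as a unit quaternion [x, y, z, w].
In Python, from plant import r, cams gives the robot as it stands.
- The arm moves only by the shell command python3 -m pendant 'ROWS' [FORCE]. ROWS is JSON, a list of rows, each a list of 3 entries, a list of its own where there are three numbers: the closure, from -1 (fully open) to 1 (shut), then the shift along the tool's x, y, z in mm, then the turn, a rotation vector about the tool's x, y, z in degrees. A call has 1 to 8 rows; each row shifts and turns the commanded pose from where the row before left it, along the tool's axes as they then stand; what a row does not reach is not made up. A row lasts 1/8 s, in which the tool goes at most 62.5 mm and 10.7 degrees, less where a joint would pass 70% of its speed; a pose out of reach is approached as far as the arm can. A call with a gripper value outside its range is refused whole. The fingers move at their own pace and stop on an object; FORCE is the grip in N (left out, the last holds). Time passes only in rows, so rows that do not move let the fingers close. It gives the time, the measured TCP pose, the force, the opening and the grip force at its end, in the units of the state.
- r.get_state(): the state, without advancing time (a new reading comes with each control period).
- cams.snapshot(name): name is "scene" or "top" or "wrist"; returns a dict with "img" (400x640x3 uint8, red, green, blue), "camera_matrix" (3x3 intrinsics, pixels), "camera_from_world" (4x4, takes a point from world to camera coordinates); the wrist camera has in their place "tool_from_camera" (4x4, takes a point from camera to tool coordinates, whose origin is the TCP and whose axes are the flange's). Camera axes: x right, y up, looking along -z (the intrinsics and any distortion apply to the point x, -y, -z); pixel columns grow to the right and rows downward; lengths in m; the calibration is good to about 2 mm. The wrist camera is an equidistant fisheye: a pixel r from the principal point sees the ray r / f radians off the axis. A picture is of the moment at which its call begins: read the wrist's pose just before it. There is no depth.
- r.finish_job(): hands the job in; it is judged then, once.
The state is a dict: "clock": time; "q": joint angles; "qd": joint speeds; "joint_torque": joint torques, N m; "tool_pos": TCP position; "eef_rot": TCP orientation; "contact_force": force on the tool from outside, world axes, zero at the start; "moment": the same for the moment, N m; "opening": opening from 0.0 (shut) to 1.0 (fully open); "finger_force": force on a finger pad.
Only numpy, scipy, OpenCV 4.12 (cv2) and the standard library are available. Lean on these libraries where they do the work, as an engineer would, in place of code of your own. Each camera call takes 0.05 s, during which the arm holds its last target. There are 200 camera calls.

## Working session

There is one attempt and no reset: what is moved stays moved. The work goes in short steps, Python scripts to look and compute and a shell command to move; the robot and the scene stay as the last step left them, time stands still between calls to the robot, and variables do not carry over. Pictures are saved under pics/ and viewed, at most 10 in all, crops included, and the job is handed in when it is done.

```bash
mkdir -p pics; ls
python3 - <<'E'
from plant import r,cams
import cv2,numpy as np
s=r.get_state();print(s['clock'],s['tool_pos'],s['eef_rot'],s['opening'],r.pinch_z)
for n in('scene','top'):
    c=cams.snapshot(n);cv2.imwrite(f'pics/{n}0.png',c['img'][:,:,::-1])
    np.savez(f'{n}0.npz',**c)
    print(n,c['camera_matrix'].tolist(),np.round(c['camera_from_world'],4).tolist(),c.keys())
E
```

```text
pics
0.0 [ 0.15852708 -0.60384707  0.21430192] [ 9.91759336e-01  1.28111449e-01 -1.87581264e-04 -9.17025037e-04] 0.9994023196705742 0.0187
scene [[465.6052727210419, 0.0, 326.9739860209522], [0.0, 465.6052727210419, 198.75238981500885], [0.0, 0.0, 1.0]] [[0.8114, 0.5845, 0.0067, -0.4352], [-0.4389, 0.6016, 0.6675, 0.1657], [0.3861, -0.5445, 0.7446, -1.3442], [0.0, 0.0, 0.0, 1.0]] dict_keys(['img', 'camera_matrix', 'camera_from_world'])
top [[449.6852438278251, 0.0, 325.54460146599894], [0.0, 449.6852438278251, 191.52176887219736], [0.0, 0.0, 1.0]] [[-0.0187, -0.9997, 0.0166, 0.0069], [0.9947, -0.0169, 0.1016, -0.5091], [-0.1013, 0.0185, 0.9947, -1.1418], [0.0, 0.0, 0.0, 1.0]] dict_keys(['img', 'camera_matrix', 'camera_from_world'])
```

View pics/top0.png

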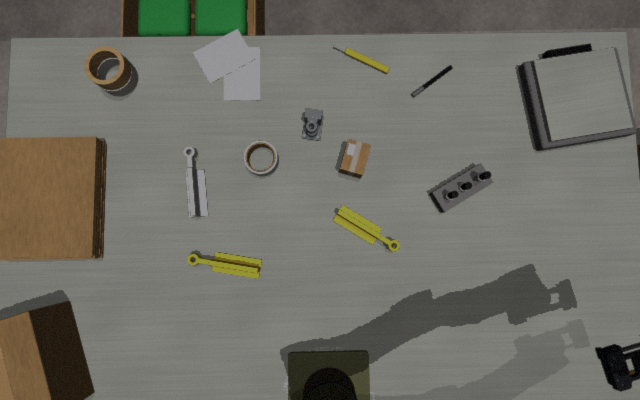

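View pics/scene0.png

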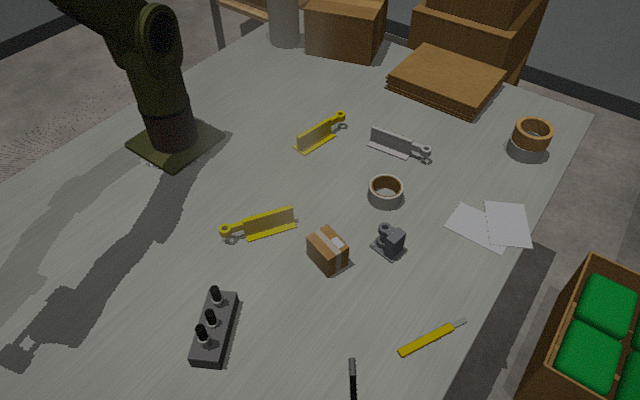

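The top view shows the bracket near (312,124), rail with its eye near (190,152), tape (261,158), carton (355,158) and rack (461,187). I'll make enlarged crops to measure these.

```bash
cat > h.py <<'E'
import numpy as np,cv2
def ray(c,u,v):
    K=c['camera_matrix'];T=c['camera_from_world']
    d=np.array([(u-K[0,2])/K[0,0],-(v-K[1,2])/K[1,1],-1.]);R=T[:3,:3]
    return -R.T@T[:3,3],R.T@d
def at(c,u,v,z):
    o,d=ray(c,u,v);return (o+d*(z-o[2])/d[2])
def proj(c,p):
    K=c['camera_matrix'];T=c['camera_from_world'];q=T[:3,:3]@np.asarray(p,float)+T[:3,3]
    return np.array([K[0,2]+K[0,0]*q[0]/-q[2],K[1,2]-K[1,1]*q[1]/-q[2]])
E
python3 - <<'E'
import cv2,numpy as np
from h import *
t=cv2.imread('pics/top0.png');s=cv2.imread('pics/scene0.png')
def crop(i,x,y,w,h,k):return cv2.resize(i[y:y+h,x:x+w],None,fx=k,fy=k,interpolation=cv2.INTER_CUBIC)
a=crop(t,170,140,50,80,5);b=crop(t,290,95,50,50,5);b=cv2.copyMakeBorder(b,0,150,0,0,0)
c=crop(t,425,155,75,62,4);c=cv2.copyMakeBorder(c,0,400-248,0,0,0)
row1=np.hstack([a,b,c]);
cv2.imwrite('pics/c1.png',row1);print(row1.shape)
E
```

```text
(400, 800, 3)
```

View pics/c1.png

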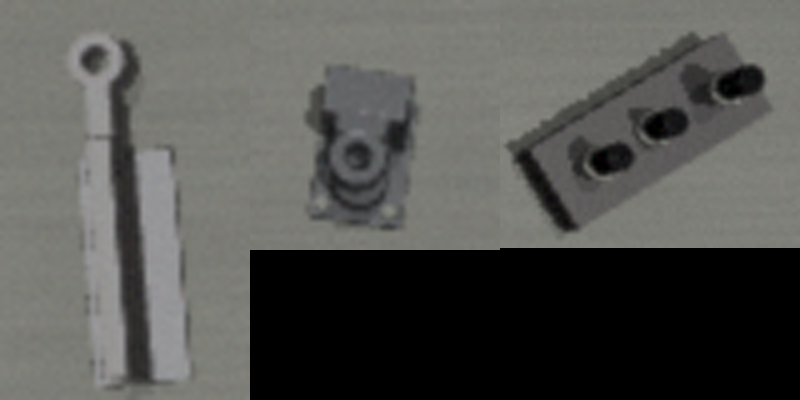

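Run:
```python
import cv2,numpy as np
from h import *
s=cv2.imread('pics/scene0.png')
def crop(i,x,y,w,h,k):return cv2.resize(i[y:y+h,x:x+w],None,fx=k,fy=k,interpolation=cv2.INTER_CUBIC)
cv2.imwrite('pics/c2.png',np.hstack([crop(s,180,275,70,100,5),crop(s,360,110,80,50,5).repeat(1,0) if 0 else np.vstack([crop(s,360,120,80,50,5),crop(s,355,215,80,50,5)])]))
t=dict(np.load('top0.npz'))
from scipy.optimize import least_squares
def fit(mod,pix,x0):
    f=lambda p:np.concatenate([proj(t,[p[0]+np.cos(p[2])*m[0]-np.sin(p[2])*m[1],p[1]+np.sin(p[2])*m[0]+np.cos(p[2])*m[1],m[2]])-q for m,q in zip(np.array(mod)/1e3,pix)])
    o=least_squares(f,x0);print(o.x.round(4),o.fun.round(1));return o.x
print('rail');fit([(90,0,48),(48,-25,5),(-75,-25,5)],[(189,151.6),(204.4,169.6),(208,215.6)],[.5,.3,0])
print('br');fit([(0,0,70),(-20,25,5),(-20,-25,5),(45,22,70),(45,-22,70)],[(311.4,126),(302,138),(320.4,140.6),(305.4,108.2),(322.6,110.6)],[.6,0,0])
print('rack');fit([(30,75,40),(-30,75,40),(30,-75,40),(-30,-75,40)],[(431.7,193),(444,211.5),(480,163.7),(493,181.2)],[.55,-.3,.5])
for n,(u,v) in dict(tape=(261,157),).items():print(n,at(t,u,v,.046))
for u,v in [(343,170),(363,176.5),(370,150.5)]:print('carton',at(t,u,v,.07))
```

```text
rail
[0.5255 0.3376 0.086 ] [ 0.   0.1 -0.1 -0.2  0.   0.1]
br
[ 0.6715  0.0307 -0.1497] [ 0.3  0.3 -0.3  0.3 -0.1  0.1  0.1 -0.3  0.  -0.4]
rack
[ 0.5128 -0.355   0.5301] [-0.  -0.6  0.3  0.8  0.  -1.2 -0.3  0.9]
tape [0.59892085 0.16211792 0.046     ]
carton [ 0.55823456 -0.04623524  0.07      ]
carton [ 0.54094401 -0.09609791  0.07      ]
carton [ 0.60686971 -0.1156027   0.07      ]
```

View pics/c2.png

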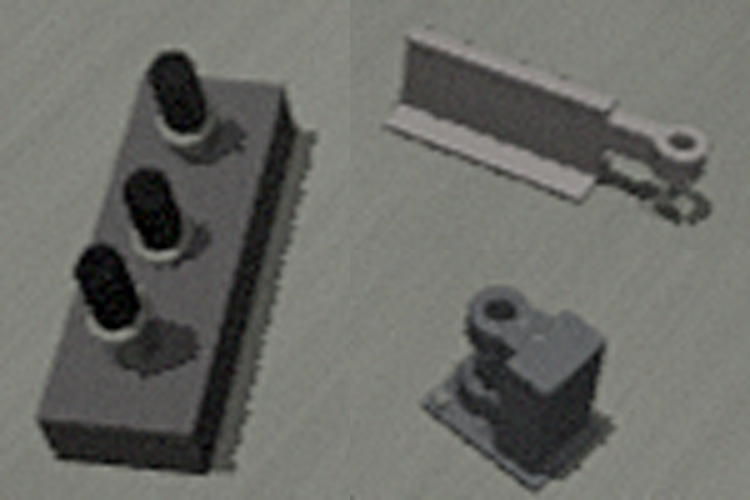

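```bash
cat >> h.py <<'E'
from scipy.spatial.transform import Rotation as Ro
def go(s,x,y,z,psi):
    "turn (deg, tool axes) then shift (mm) in the turned tool frame"
    R0=Ro.from_quat(s['eef_rot']);R1=Ro.from_euler('z',psi)*Ro.from_euler('x',np.pi)
    t=(R0.inv()*R1).as_rotvec(degrees=True)
    d=R1.inv().apply(np.array([x,y,z])-s['tool_pos'])*1e3
    print('turn',t.round(1),'shift',d.round(1),'|',round(float(np.linalg.norm(d))),'clock',round(s['clock'],2),'pos',np.round(s['tool_pos'],4),'F',np.round(s['contact_force'],1),'open',round(s['opening']*88,1))
E
python3 - <<'E'
from h import *
from plant import r
s=dict(np.load('scene0.npz'));t=dict(np.load('top0.npz'))
print('eye',proj(s,[.5255+.09*np.cos(.086),.3376+.09*np.sin(.086),.048]),'seen 426.6 148.6; hole',proj(s,[.6715,.0307,.07]),'seen 385 226')
a=.5301
for yy,uv,tv in((45,(214.4,287.4),(454.5,194)),(0,(209,311),(468.5,185.2)),(-45,(199.4,326),(487,174.7))):
    x,y=.5128-np.sin(a)*yy/1e3,-.355+np.cos(a)*yy/1e3
    print(yy,round(x,4),round(y,4),'scene',uv,'top',tv,[(round(h,3),proj(s,[x,y,h]).round(1).tolist(),proj(t,[x,y,h]).round(1).tolist()) for h in(.112,.098,.086)])
st=r.get_state();go(st,.53,-.15,.215,.086)
E
```

```text
eye [425.38408314 148.6232475 ] seen 426.6 148.6; hole [383.77795523 227.04344701] seen 385 226
45 0.49 -0.3162 scene (214.4, 287.4) top (454.5, 194) [(0.112, [212.2, 284.1], [456.3, 193.6]), (0.098, [213.5, 287.9], [454.5, 194.1]), (0.086, [214.6, 291.0], [453.1, 194.6])]
0 0.5128 -0.355 scene (209, 311) top (468.5, 185.2) [(0.112, [206.0, 304.8], [471.8, 183.9]), (0.098, [207.4, 308.5], [469.8, 184.6]), (0.086, [208.6, 311.6], [468.2, 185.2])]
-45 0.5356 -0.3938 scene (199.4, 326) top (487, 174.7) [(0.112, [199.4, 327.1], [487.2, 174.4]), (0.098, [200.9, 330.7], [485.0, 175.2]), (0.086, [202.1, 333.6], [483.3, 175.8])]
turn [-0.1  0.   9.8] shift [ 409.1 -420.4   -0.6] | 587 clock 0.1 pos [ 0.1585 -0.604   0.2144] F [-0.5 -0.1 -0.6] open 88.0
```

The predictions match both views. The pockets hold the long pin at y=-45 (0.536,-0.394), the medium at +45 and the short in the middle.

```bash
python3 -m pendant '[[-1,[0,0,0],[0,0,9.8]],[-1,[40,-41,0],[0,0,0]],[-1,[41,-42,0],[0,0,0]],[-1,[41,-42,0],[0,0,0]],[-1,[41,-42,0],[0,0,0]],[-1,[41,-42,0],[0,0,0]],[-1,[41,-42,0],[0,0,0]],[-1,[41,-42,0],[0,0,0]]]' 40 && python3 -m pendant '[[-1,[41,-42,0],[0,0,0]],[-1,[41,-42,0],[0,0,0]],[-1,[41,-42,0],[0,0,0]],[-1,[0,-42,0],[0,0,0]],[-1,[0,-42,0],[0,0,0]],[-1,[0,-42,0],[0,0,0]],[-1,[0,-42,0],[0,0,0]],[-1,[0,-42,0],[0,0,0]]]'
python3 -c "
from h import *;from plant import r
go(r.get_state(),.5255,.3376,.16,.086)"
```

```text
clock: 1.1
tool_pos: [0.4195, -0.2865, 0.215]
eef_rot: [0.999, 0.043, -0.0, -0.0]
contact_force: [0.5, -0.2, -0.5]
opening: 1.001
finger_force: 0.0
clock: 2.1
tool_pos: [0.5119, 0.0585, 0.2149]
eef_rot: [0.999, 0.043, -0.0, 0.0]
contact_force: [0.5, -0.1, -0.2]
opening: 1.003
finger_force: 0.0
turn [ 0.  0. -0.] shift [  37.5 -276.9   54.9] | 285 clock 2.1 pos [0.5119 0.0585 0.2149] F [ 0.5 -0.1 -0.2] open 88.3
```

```bash
python3 -m pendant '[[-1,[6,-45,9],[0,0,0]],[-1,[6,-46,9],[0,0,0]],[-1,[6,-46,9],[0,0,0]],[-1,[6,-46,9],[0,0,0]],[-1,[6,-46,9],[0,0,0]],[-1,[7,-48,10],[0,0,0]],[-1,[0,0,0],[0,0,0]]]'
python3 - <<'E'
from h import *;from plant import r,cams
s=r.get_state();go(s,.5255,.3376,.023,.086)
c=cams.snapshot('wrist');np.savez('w1.npz',**c,p=s['tool_pos'],q=s['eef_rot'])
cv2.imwrite('pics/w1.png',c['img'][:,:,::-1]);print(c['camera_matrix'],c['tool_from_camera'].round(3),[k for k in c])
E
```

```text
clock: 2.98
tool_pos: [0.5231, 0.3419, 0.1586]
eef_rot: [0.999, 0.047, -0.001, -0.001]
contact_force: [0.1, -0.4, -0.1]
opening: 1.0
finger_force: 0.0
turn [-0.2  0.1  0.4] shift [  2.    4.5 135.6] | 136 clock 2.98 pos [0.5231 0.3419 0.1586] F [ 0.1 -0.4 -0.1] open 88.0
[[309.70691629   0.         314.62961072]
 [  0.         309.70691629 198.42185041]
 [  0.           0.           1.        ]] [[ 0.     0.952  0.306  0.079]
 [ 1.    -0.     0.     0.   ]
 [ 0.     0.306 -0.952 -0.17 ]
 [ 0.     0.     0.     1.   ]] ['img', 'camera_matrix', 'tool_from_camera']
```

View pics/w1.png

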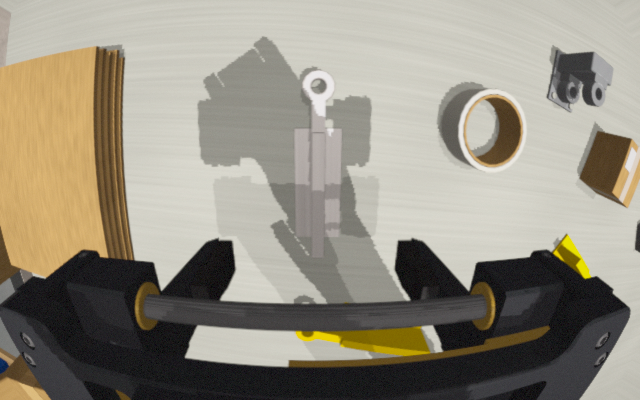

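```bash
cat >> h.py <<'E'
def wat(c,u,v,z,p=None,q=None):
    K=c['camera_matrix'];a=np.array([u-K[0,2],-(v-K[1,2])])/K[0,0];th=np.linalg.norm(a)
    d=np.array([*(a/th*np.sin(th)),-np.cos(th)]);M=c['tool_from_camera'];R=Ro.from_quat(c['q'] if q is None else q)
    p=c['p'] if p is None else p
    o=p+R.apply(M[:3,3]);d=R.apply(M[:3,:3]@d);return o+d*(z-o[2])/d[2]
E
python3 - <<'E'
from h import *
w=dict(np.load('w1.npz'))
e=wat(w,318,86,.048);b=wat(w,317.5,257,.055);print('eye',e,'model',.5255+.09*np.cos(.086),.3376+.09*np.sin(.086))
f=wat(w,316.5,133,.055);print('web front',f,'rear',b,'len',np.linalg.norm(f-b),'yaw',np.arctan2(*(e-b)[1::-1]))
print('bracket hole',wat(w,600,93,.07),'tape',wat(w,491,128,.046))
E
```

```text
eye [0.61641956 0.34804915 0.048     ] model 0.6151673850774957 0.3453304626875814
web front [0.5745078  0.34545769 0.055     ] rear [0.45291923 0.33286723 0.055     ] len 0.12223869757127255 yaw 0.09259010810567028
bracket hole [0.67536748 0.02947301 0.07      ] tape [0.60254196 0.17041947 0.046     ]
```

```bash
python3 -m pendant '[[-1,[2,3,25],[0,0,0]],[-1,[0,0,30],[0,0,0]],[-1,[0,0,30],[0,0,0]],[-1,[0,0,30],[0,0,0]],[-1,[0,0,15],[0,0,0]],[-1,[0,0,6],[0,0,0]],[0,[0,0,0],[0,0,0]],[1,[0,0,0],[0,0,0]]]' 40 && python3 -m pendant '[[1,[0,0,0],[0,0,0]],[1,[0,0,0],[0,0,0]],[1,[0,0,0],[0,0,0]],[1,[0,0,0],[0,0,0]]]'
python3 -c "
from h import *;from plant import r
go(r.get_state(),.5255,.3376,.10,.086)"
```

```text
clock: 4.03
tool_pos: [0.5285, 0.3338, 0.0251]
eef_rot: [0.999, 0.043, 0.001, -0.0]
contact_force: [0.3, 0.9, -0.4]
opening: 0.797
finger_force: 0.0
clock: 4.53
tool_pos: [0.5277, 0.3336, 0.0241]
eef_rot: [0.999, 0.043, 0.0, 0.0]
contact_force: [-0.1, -0.6, 0.2]
opening: 0.341
finger_force: 0.0
turn [ 0. -0. -0.] shift [ -1.9  -4.2 -75.9] | 76 clock 4.53 pos [0.5277 0.3336 0.0241] F [-0.1 -0.6  0.2] open 30.0
```

```bash
python3 -m pendant '[[1,[-2,-4.5,0],[0,0,0]],[1,[0,0,0],[0,0,0]],[1,[0,0,0],[0,0,0]],[1,[0,0,0],[0,0,0]],[1,[0,0,0],[0,0,0]]]' 40 && python3 -m pendant '[[1,[0,0,-2],[0,0,0]],[1,[0,0,-10],[0,0,0]],[1,[0,0,-25],[0,0,0]],[1,[0,0,-30],[0,0,0]],[1,[0,0,-10],[0,0,0]],[1,[0,0,0],[0,0,0]],[1,[0,0,0],[0,0,0]]]'
python3 - <<'E'
from h import *;from plant import r,cams
s=r.get_state();go(s,.46,.15,.10,-.15)
c=cams.snapshot('wrist');np.savez('w2.npz',**c,p=s['tool_pos'],q=s['eef_rot'])
cv2.imwrite('pics/w2.png',c['img'][:,:,::-1])
E
```

```text
clock: 5.15
tool_pos: [0.5252, 0.3379, 0.024]
eef_rot: [0.999, 0.043, -0.0, 0.0]
contact_force: [-0.6, 1.2, -0.3]
opening: 0.125
finger_force: 40.0
clock: 6.02
tool_pos: [0.5246, 0.3373, 0.1]
eef_rot: [0.999, 0.043, -0.001, 0.001]
contact_force: [0.4, 0.4, -2.2]
opening: 0.136
finger_force: 40.0
turn [ 0.1  0.1 13.5] shift [-35.9 194.8   0. ] | 198 clock 6.03 pos [0.5246 0.3373 0.1   ] F [ 0.4  0.4 -2.2] open 11.9
```

View pics/w2.png

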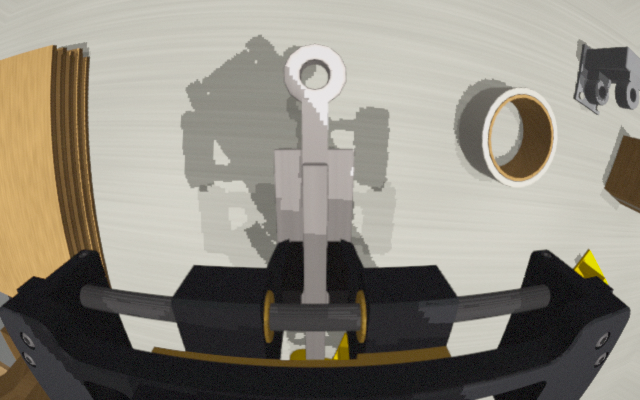

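Run:
```python
from h import *
from plant import r
w=dict(np.load('w2.npz'))
e=wat(w,315,74,.124);R=Ro.from_quat(w['q']);print('eye tool',R.inv().apply(e-w['p'])*1e3)
s=r.get_state()
psi=-.15;b=np.array([.672,.0305]);d=np.array([np.cos(psi),np.sin(psi)]);g=b-d*(.0915+.055);print(g);go(s,*g,.10,psi)
```

```text
eye tool [ 92.31381187   0.12250145 -24.13360734]
[0.52714504 0.05239269]
turn [ 0.1  0.1 13.5] shift [ 4.510e+01  2.813e+02 -1.000e-01] | 285 clock 6.08 pos [0.5246 0.3373 0.0999] F [ 0.1 -0.1 -2.8] open 10.6
```

```bash
python3 -m pendant '[[1,[0,0,0],[0,0,6.7]],[1,[0,0,0],[0,0,6.8]],[1,[7,46,0],[0,0,0]],[1,[7,47,0],[0,0,0]],[1,[7,47,0],[0,0,0]],[1,[8,47,0],[0,0,0]],[1,[8,47,0],[0,0,0]],[1,[8,47,0],[0,0,0]]]' && python3 -m pendant '[[1,[0,0,0],[0,0,0]],[1,[0,0,0],[0,0,0]],[1,[0,0,0],[0,0,0]]]'
python3 - <<'E'
from h import *;from plant import r,cams
s=r.get_state();go(s,.5271,.0524,.10,-.15)
c=cams.snapshot('wrist');np.savez('w3.npz',**c,p=s['tool_pos'],q=s['eef_rot'])
cv2.imwrite('pics/w3.png',c['img'][:,:,::-1])
E
```

```text
clock: 7.08
tool_pos: [0.5276, 0.0517, 0.1004]
eef_rot: [0.997, -0.075, -0.001, 0.0]
contact_force: [1.2, -0.5, -1.7]
opening: 0.131
finger_force: 40.0
clock: 7.45
tool_pos: [0.5278, 0.0552, 0.1008]
eef_rot: [0.997, -0.074, -0.0, -0.0]
contact_force: [-0.2, 0.7, -2.2]
opening: 0.128
finger_force: 40.0
turn [-0.1  0.   0.2] shift [-0.3  2.8  0.8] | 3 clock 7.45 pos [0.5278 0.0552 0.1008] F [-0.2  0.7 -2.2] open 11.2
```

View pics/w3.png

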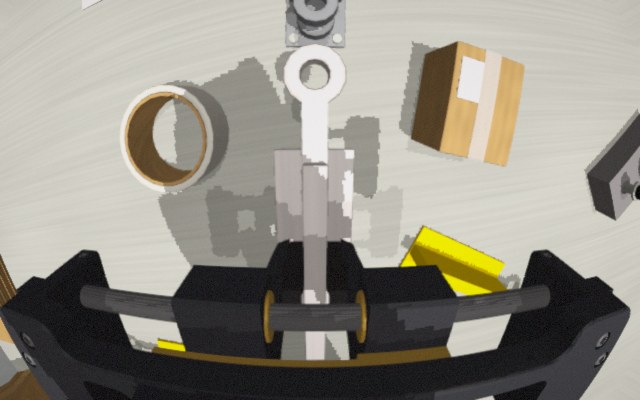

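```bash
python3 - <<'E'
from h import *
w=dict(np.load('w3.npz'));R=Ro.from_quat(w['q'])
T=lambda p:(R.inv().apply(p-w['p'])*1e3).round(1)
print('eye',T(wat(w,315,74,.124)));h=wat(w,316,3,.07);print('hole',h,T(h))
for u in(286,345):p=wat(w,u,46,.005);print('base',p,T(p))
E
python3 -m pendant '[[1,[0,2,20],[0,0,0]],[1,[0,0,25],[0,0,0]],[1,[0,0,20],[0,0,0]],[1,[0,0,7],[0,0,0]],[1,[0,0,0],[0,0,0]],[1,[0,0,0],[0,0,0]]]'
```

```text
eye [ 92.4   0.2 -23.3]
hole [0.67167577 0.03295744 0.07      ] [145.6   0.9  30.7]
base [0.65803282 0.06026132 0.005     ] [128.1 -24.1  95.7]
base [0.65079926 0.01122098 0.005     ] [128.2  25.5  95.7]
clock: 8.25
tool_pos: [0.5282, 0.0516, 0.0298]
eef_rot: [0.997, -0.075, 0.001, -0.0]
contact_force: [0.8, 0.1, -2.2]
opening: 0.131
finger_force: 40.0
```

```bash
python3 -m pendant '[[1,[0,-1.5,4],[0,0,0]],[1,[0,0,0],[0,0,0]],[1,[10,0,0],[0,0,0]],[1,[10,0,0],[0,0,0]]]' && python3 -m pendant '[[1,[9,0,0],[0,0,0]],[1,[8,0,0],[0,0,0]],[1,[8,0,0],[0,0,0]],[1,[8,0,0],[0,0,0]],[1,[0,0,0],[0,0,0]],[1,[0,0,0],[0,0,0]],[1,[0,0,0],[0,0,0]]]'
python3 - <<'E'
from h import *;from plant import r,cams
s=r.get_state();go(s,.5810,.0440,.024,-.15)
c=cams.snapshot('wrist');np.savez('w4.npz',**c,p=s['tool_pos'],q=s['eef_rot'])
t=cams.snapshot('scene')
i=c['img'][:120,240:400,::-1];j=t['img'][190:270,330:430,::-1]
cv2.imwrite('pics/w4.png',np.hstack([cv2.resize(i,(480,360),interpolation=2),cv2.resize(j,(320,360),interpolation=2)]))
E
```

```text
clock: 8.75
tool_pos: [0.5489, 0.0496, 0.0253]
eef_rot: [0.997, -0.075, 0.0, -0.0]
contact_force: [0.5, 0.7, -2.2]
opening: 0.126
finger_force: 40.0
clock: 9.62
tool_pos: [0.5798, 0.045, 0.0251]
eef_rot: [0.997, -0.075, -0.0, 0.0]
contact_force: [-1.1, -0.1, -1.8]
opening: 0.125
finger_force: 40.0
turn [0. 0. 0.] shift [1.3 0.8 1.1] | 2 clock 9.62 pos [0.5798 0.045  0.0251] F [-1.1 -0.1 -1.8] open 11.0
```

View pics/w4.png

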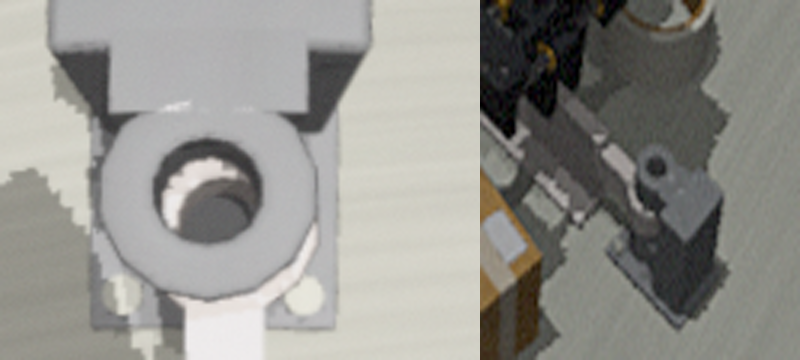

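Run:
```python
from h import *
w=dict(np.load('w4.npz'));R=Ro.from_quat(w['q'])
T=lambda p:(R.inv().apply(p-w['p'])*1e3).round(1)
f=lambda a,b,z:T(wat(w,240+a/3,b/3,z))
print('hole',f(209,190,.07),wat(w,240+209/3,190/3,.07),'L/R',f(155,190,.07),f(263,190,.07),'top/bot',f(209,137,.07),f(209,243,.07))
print('eye',f(227,231,.049),'left',f(178,225,.049),'top',f(218,182,.049),'knuckle right',f(319,240,.049))
```

```text
hole [ 94.8  -1.9 -45. ] [0.67382347 0.03273774 0.07      ] L/R [ 94.9  -9.  -45. ] [ 94.8   5.2 -45. ] top/bot [102.1  -1.9 -45. ] [ 87.6  -1.9 -45. ]
eye [ 90.9   0.5 -24. ] left [ 91.9  -7.  -24. ] top [ 98.7  -0.9 -24. ] knuckle right [ 89.7  14.7 -24. ]
```

```bash
python3 -m pendant '[[1,[3.5,-2,0],[0,0,0]],[1,[0,0,1],[0,0,0]],[1,[0,0,0],[0,0,0]],[1,[0,0,0],[0,0,0]],[1,[0,0,0],[0,0,0]]]'
python3 - <<'E'
from h import *;from plant import r,cams
s=r.get_state();go(s,.5810,.0440,.024,-.15)
c=cams.snapshot('wrist');np.savez('w5.npz',**c,p=s['tool_pos'],q=s['eef_rot'])
cv2.imwrite('pics/w5.png',cv2.resize(c['img'][:120,240:400,::-1],(640,480),interpolation=2))
E
```

```text
clock: 10.35
tool_pos: [0.5839, 0.0463, 0.0241]
eef_rot: [0.997, -0.075, -0.0, 0.0]
contact_force: [-1.2, -0.1, -1.8]
opening: 0.128
finger_force: 40.0
turn [0. 0. 0.] shift [-2.6  2.7  0.1] | 4 clock 10.35 pos [0.5839 0.0463 0.0241] F [-1.2 -0.1 -1.8] open 11.3
```

View pics/w5.png

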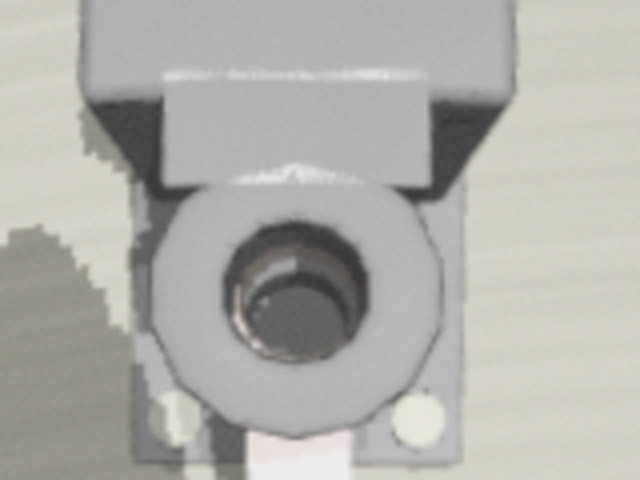

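```bash
python3 -m pendant '[[1,[0,0,1],[0,0,0]],[1,[0,0,0],[0,0,0]],[0.6,[0,0,0],[0,0,0]],[0.4,[0,0,0],[0,0,0]],[0.2,[0,0,0],[0,0,0]],[0,[0,0,0],[0,0,0]],[0,[0,0,-4],[0,0,0]],[0,[0,0,-20],[0,0,0]]]' && python3 -m pendant '[[0,[0,0,-35],[0,0,0]],[0,[0,0,-40],[0,0,0]],[0,[0,0,-40],[0,0,0]],[0,[0,0,-30],[0,0,0]],[0,[0,0,0],[0,0,0]],[0,[0,0,0],[0,0,0]]]'
python3 - <<'E'
from h import *;from plant import r,cams
w=dict(np.load('w5.npz'));print('hole',wat(w,314,72.75,.07))
s=r.get_state();go(s,.5356,-.3938,.20,.53);go(s,.5356,-.3938,.20,-.15)
c=cams.snapshot('wrist');np.savez('w6.npz',**c,p=s['tool_pos'],q=s['eef_rot'])
cv2.imwrite('pics/w6.png',c['img'][:,:,::-1])
E
```

```text
clock: 11.4
tool_pos: [0.5831, 0.0462, 0.047]
eef_rot: [0.997, -0.075, -0.001, 0.0]
contact_force: [0.1, -0.2, 0.2]
opening: 0.494
finger_force: 0.0
clock: 12.15
tool_pos: [0.5835, 0.0462, 0.1923]
eef_rot: [0.997, -0.075, -0.0, 0.0]
contact_force: [0.3, 0.2, -0.9]
opening: 0.501
finger_force: 0.0
hole [0.6737825  0.03292768 0.07      ]
turn [  0.   0. -39.] shift [-263.8  355.5   -7.7] | 443 clock 12.15 pos [0.5835 0.0462 0.1923] F [ 0.3  0.2 -0.9] open 44.1
turn [0. 0. 0.] shift [ 18.4 442.3  -7.7] | 443 clock 12.15 pos [0.5835 0.0462 0.1923] F [ 0.3  0.2 -0.9] open 44.1
```

```bash
python3 -m pendant '[[0,[2,40,-2],[0,0,0]],[0,[2,46,-2],[0,0,0]],[0,[2,46,-2],[0,0,0]],[0,[2,46,-2],[0,0,0]],[0,[2,46,0],[0,0,0]],[0,[2,46,0],[0,0,0]],[0,[2,46,0],[0,0,0]],[0,[2,46,0],[0,0,0]]]' && python3 -m pendant '[[0,[2,46,0],[0,0,0]],[0,[0,34,0],[0,0,0]],[0,[0,0,0],[0,0,10]],[0,[0,0,0],[0,0,10]],[0,[0,0,0],[0,0,0]],[0,[0,0,0],[0,0,0]],[0,[0,0,0],[0,0,0]]]'
python3 - <<'E'
from h import *;from plant import r,cams
s=r.get_state();go(s,.5356,-.3938,.18,-.5)
c=cams.snapshot('wrist');np.savez('w7.npz',**c,p=s['tool_pos'],q=s['eef_rot'])
cv2.imwrite('pics/w7.png',c['img'][:,:,::-1])
E
```

```text
clock: 13.2
tool_pos: [0.5448, -0.315, 0.1987]
eef_rot: [0.997, -0.075, -0.001, -0.001]
contact_force: [0.3, 0.5, 0.8]
opening: 0.498
finger_force: 0.0
clock: 14.08
tool_pos: [0.5357, -0.3933, 0.1999]
eef_rot: [0.969, -0.246, -0.0, -0.0]
contact_force: [-0.3, -0.9, 0.6]
opening: 0.498
finger_force: 0.0
turn [-0.   0.   0.2] shift [ 0.2  0.5 19.9] | 20 clock 14.07 pos [ 0.5357 -0.3933  0.1999] F [-0.3 -0.9  0.6] open 43.8
```

View pics/w7.png

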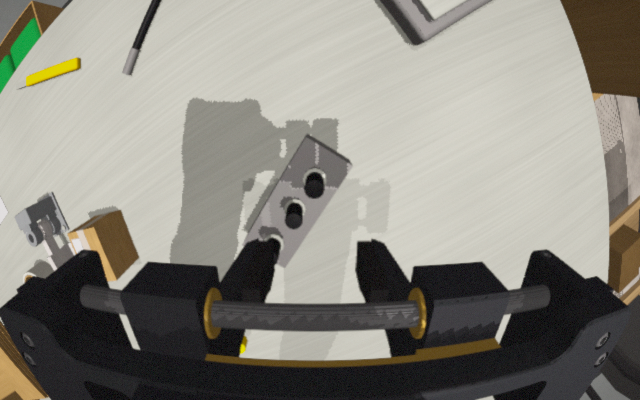

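Run:
```python
from h import *
w=dict(np.load('w7.npz'));R=Ro.from_quat(w['q'])
T=lambda p:(R.inv().apply(p-w['p'])*1e3).round(1)
g=cv2.cvtColor(w['img'],cv2.COLOR_RGB2GRAY)
m=(g[160:235,270:340]<45).astype(np.uint8)
n,l,st,ce=cv2.connectedComponentsWithStats(m)
for i in range(1,n):
    if st[i,4]>20:print(st[i],ce[i]+[270,160])
for y in range(164,232,3):print(y,' '.join('%3d'%v for v in g[y,280:334:2]))
# predictions
from scipy.optimize import brentq,least_squares
for nm,p in dict(longtop=(.5356,-.3938,.112),longbase=(.5356,-.3938,.074),shorttop=(.5128,-.355,.086),medtop=(.49,-.3162,.098)).items():
    o=least_squares(lambda u:(wat(w,u[0],u[1],p[2])-p)[:2]*1e3,[310,220]);print(nm,o.x.round(1),o.cost.round(3))
```

```text
[ 35  13  18  25 362] [313.8839779  185.10497238]
[ 16  43  16  25 289] [293.41522491 215.23529412]
164 145 146 142 141 112 110 112 110 112 108 111 112 110 110 111 110 109 108 133 111 107 109 109 107 109 107 111
167 143 143 142 102 123 144 109 109 112 107 109 111 109 111 108 105  92  89  90 100 104 107 107 108 109 107 108
170 143 141 111 105 112 110 109 108 111 111 111 110 107 104 132 152 152 155 154 155 137 107 106 112 111 108 108
173 143 105 101 111 108 109 113 110 110 111 108 110 120 148 145  82  41  23  31  71 126 160 164 108 108 110 107
176 125 100 107 111 112 111 109 110 108 108 110 112 145 124  30   5  16  20  12  19  29 169 216 127 109 108 110
179  98 110 112 110 108 109 109 108 111 111 109 118 148  67   5  17   1  18   7  12  10  48 151 125 107 109 108
182 156 145 155 146 146 156 113 109 108 110 112 111 133  33  19  38  38  44  31  29  18  24 125 124 107 110 110
185 149 146 148 147 147 153 112 106 109 110 107 107  87  34  32  30  31  36  35  29  33  34  97 120 112 115 111
188 149 148 146 147 149 149 163 160 142 157 145 148  54  29  29  31  35  27  31  29  28  29 110 166 157 
[... 980 characters left out ...]
148 147 170 184 187 188 185 186 187
218 146 145 125  43  38  38  38  42  48  46  43  93 147 147 147 146 149 148 150 174 187 186 186 187 186 187 188
221 146 144 118  41  38  36  42  43  41  40  45 100 148 148 147 149 148 147 173 186 187 186 187 187 189 188 189
224 143 142 143  70  32  40  39  39  37  38  53 130 146 148 148 147 148 171 186 187 188 185 188 189 189 187 188
227 145 143 145 142 101  47  36  34  45  89 139 146 145 147 145 148 171 186 189 188 188 190 188 185 187 184 188
230 143 144 144 144 144 144 143 143 143 147 146 145 146 146 147 172 187 188 189 188 187 186 186 188 188 188 188
longtop [315.1 194. ] 0.0
longbase [315.1 182.8] 0.0
shorttop [291.7 223.5] 0.0
medtop [269.1 262.9] 0.0
```

Run:
```python
from h import *
from plant import r
w=dict(np.load('w7.npz'))
a=wat(w,313.8,189.7,.112);b=wat(w,293.7,221.3,.086);print(a,b,np.hypot(*(a-b)[:2]))
s=r.get_state();go(s,a[0],a[1],.079,-.5)
```

```text
[ 0.53958413 -0.39467047  0.112     ] [ 0.51387993 -0.35796415  0.086     ] 0.04481137736562767
turn [-0.   0.   0.1] shift [  4.   -0.7 121. ] | 121 clock 14.12 pos [ 0.5357 -0.3933  0.2   ] F [0.9 0.1 0.7] open 43.8
```

```bash
python3 -m pendant '[[0,[3.5,-0.5,20],[0,0,0]],[0,[0,0,30],[0,0,0]],[0,[0,0,30],[0,0,0]],[0,[0,0,25],[0,0,0]],[0,[0,0,12],[0,0,0]],[0,[0,0,4],[0,0,0]],[0,[0,0,0],[0,0,0]],[1,[0,0,0],[0,0,0]]]' 40 && python3 -m pendant '[[1,[0,0,0],[0,0,0]],[1,[0,0,0],[0,0,0]],[1,[0,0,0],[0,0,0]],[1,[0,0,0],[0,0,0]],[1,[0,0,0],[0,0,0]]]'
python3 -c "
from h import *;from plant import r
go(r.get_state(),.5395,-.3945,.079,-.5)"
```

```text
clock: 15.12
tool_pos: [0.5398, -0.3951, 0.0801]
eef_rot: [0.969, -0.247, 0.001, 0.0]
contact_force: [-0.1, -0.1, 0.0]
opening: 0.407
finger_force: 0.0
clock: 15.75
tool_pos: [0.5395, -0.3949, 0.0795]
eef_rot: [0.969, -0.247, 0.0, 0.0]
contact_force: [0.8, 0.5, 2.4]
opening: 0.184
finger_force: 40.0
turn [ 0.  -0.1  0.1] shift [-0.2 -0.3  0.5] | 1 clock 15.75 pos [ 0.5395 -0.3949  0.0795] F [0.8 0.5 2.4] open 16.2
```

```bash
python3 -m pendant '[[1,[0,0,-5],[0,0,0]],[1,[0,0,-15],[0,0,0]],[1,[0,0,-25],[0,0,0]],[1,[0,0,-30],[0,0,0]],[1,[0,0,-20],[0,0,0]],[1,[0,0,0],[0,0,0]],[1,[0,0,0],[0,0,0]],[1,[0,0,0],[0,0,0]]]'
python3 - <<'E'
from h import *;from plant import r,cams
s=r.get_state();go(s,.6738,.0328,.18,-.5)
c=cams.snapshot('wrist');np.savez('w8.npz',**c,p=s['tool_pos'],q=s['eef_rot'])
for n in ('top','scene'):np.savez(n+'8.npz',**cams.snapshot(n))
g=cv2.cvtColor(c['img'],cv2.COLOR_RGB2GRAY)
for y in range(230,330,5):print(y,' '.join('%3d'%v for v in g[y,280:350:3]))
for z in(-.008,.019-.004,.019,.069-.004):
    from scipy.optimize import least_squares
    M=c['tool_from_camera'];q=M[:3,:3].T@(np.array([0,0,z])-M[:3,3]);th=np.arctan2(np.hypot(q[0],q[1]),-q[2]);e=np.array([q[0],-q[1]])/np.hypot(q[0],q[1])*th*309.7
    print(z,(e+[314.6,198.4]).round(1))
E
```

```text
clock: 16.75
tool_pos: [0.5384, -0.3941, 0.1729]
eef_rot: [0.969, -0.247, -0.001, -0.0]
contact_force: [0.5, 0.1, -1.1]
opening: 0.182
finger_force: 40.0
turn [-0.   0.1  0.1] shift [ -85.9 -439.6   -7.1] | 448 clock 16.75 pos [ 0.5384 -0.3941  0.1729] F [ 0.5  0.1 -1.1] open 16.0
230 144  97  37  39  47  48 116 106  19  12  11   2  11  15  14   7  81 119 180 190 189 187 188 189
235 145  81  36  34  38  44 117  47   9  11  17  11   5  22  17  16  28 119 166 188 191 190 187 189
240  85  38  40  37  33  33  89  29   8   8  14  15  14  23   5  11  16 101 167 163 162 168  56 110
245  27  25  14  23  21  21  19  20  19  14  17  12   6  15  10  15   8  25  25  17  11  25  24  25
250  23  22  25  19   5  20  25  12  16  16  24  18  23  12  16  17  21  18  27  22  20  23  20  22
255  24  12  17  13  16  20  21  15  21   3  23  12  27  20  27  22  23  15  18  24  22  26  17  24
260  22  16  24  16  26  22   9  18   8  26  17  24  22  21  12  16  21  20  25  21  23  22  22  27
265  20  22  19  22  21  17  24  13  19  27  26  30  26  15  29  15  20  23  23  17  15  26  20  20
270  24  27  21  2
[... 562 characters left out ...]
 34  32  30  33  32
300  34  26  30  27  30  97 188 187 187 188 189 189 189 190 189 187 191 191 124  30  29  31  32  31
305  49  48  50  48  51  49  54  52  48  49  54  51  51  50  54  53  54  50  48  48  50  52  53  52
310  62  63  62  62  60  54  61  63  59  61  59  61  58  58  55  60  61  55  59  57  62  60  65  64
315  76  78  78  80  73  62  63  73  75  72  63  64  61  74  73  64  74  75  77  79  64  72  77  80
320  80  81  70  63  64  63  64  65  61  62  64  63  63  65  63  63  64  70  59  66  65  61  69  58
325  63  67  63  64  66  65  64  69  61  66  64  63  62  62  60  64  66  62  67  65  68  61  66  62
-0.008 [314.4 242.7]
0.015 [314.4 227.1]
0.019 [314.4 224.8]
0.065 [314.4 202.6]
```

Run:
```python
from h import *
c=dict(np.load('w8.npz'))
def wp(p):
    M=c['tool_from_camera'];q=M[:3,:3].T@(np.array(p)/1e3-M[:3,3]);th=np.arctan2(np.hypot(q[0],q[1]),-q[2]);K=c['camera_matrix'];return (np.array([q[0],-q[1]])/np.hypot(q[0],q[1])*th*K[0,0]+K[:2,2]).round(1)
for n,p in dict(tip=(0,0,69.5),coneL=(0,-6,59.5),coneR=(0,6,59.5),collarback=(12,0,9.5),colL=(0,-12,9.5),colR=(0,12,9.5),colFrontTop=(12,0,5.5),handletoprear=(-9,0,-32.5)).items():print(n,wp(p))
g=cv2.cvtColor(c['img'],cv2.COLOR_RGB2GRAY)
for y in list(range(186,240,2))+list(range(268,282,2)):print(y,' '.join('%3d'%v for v in g[y,288:344:2]))
```

```text
tip [314.5 200.9]
coneL [306.8 204.8]
coneR [322.1 204.9]
collarback [314.4 212.8]
colL [295.5 230.5]
colR [333.4 230.5]
colFrontTop [314.4 215.1]
handletoprear [314.4 278.5]
186  83  84  85  85  83  82  99 110 111 109  99  76  67  65  66  69  70  96 110 108 111 105  84  85  84  85  84  86
188  81  88  85  85  86  86  88 105 107 108 120 110  86  73  75  87  94 112 110 112 108 109  94  90  85  84  89  87
190  86  87  85  87  86  83  86  93 107 112 161 161 139 134 135 147 153 160 156 155 112 104  85  86  85  87  81  85
192  86  85  86  83  84  86  88  86  97  91 146 148 146 149 147 149 151 153 160 151 117  88  86  83  85  85  86  93
194  87  85  86  84  86  86  89  88  85  86 137 149 148 147 148 149 150 149 151 148 135  92  87  98  90  96  94 135
196  95 123 102 127  92 122 109 125 100 125 144 149 148 147 148 151 150 149 151 150 150 147 140 148 133 148 149 180
198 146 148 144 149 144 148 146 147 146 145 148 148 147 148 150 149 148 149 148 150 152 150 152 150 149 152 175 187
200 148 148 148 148 148 146 148 146 149 146 148 148 145 147 137 147 149 150 146 151 150 149 150 151 149 165 189 1
[... 2318 characters left out ...]
  19
270  18  25  24  22  25  25 125  82  18  20  18  28  21  17  17  19  25  22  23  42 129  73  21  20  26  20  15  18
272  25  20  16  13  22  31 151 181 103  25  14  22  20  25  21  12  25  17  49 142 181  93  12  19  23  16  20  24
274  21  20  21   9  22  35 157 189 183 114  58  30  17  21  21  22  39  65 141 182 181 108   8  22  22  24  25  25
276  22  26  26  14  18  49 170 188 189 188 179 164 137 110 127 161 167 177 183 185 184 132  13  23  20  23  17  20
278  28  19  23  24  22  48 170 188 191 187 188 189 187 186 183 184 187 185 186 187 189 157  22  15  21  25  27   9
280  19  14  20  25  19  57 184 187 187 188 189 188 184 184 186 186 187 185 190 190 192 170  25  19  14  22  18  18
```

```bash
python3 -m pendant '[[1,[-4,-20,0],[0,0,0]],[1,[-8,-40,0],[0,0,0]],[1,[-8.4,-44,0],[0,0,0]],[1,[-8.4,-44,0],[0,0,0]],[1,[-8.4,-44,0],[0,0,0]],[1,[-8.4,-44,0],[0,0,0]],[1,[-8.4,-44,0],[0,0,0]],[1,[-8.4,-44,0],[0,0,0]]]' && python3 -m pendant '[[1,[-8.4,-44,0],[0,0,0]],[1,[-8,-40,0],[0,0,0]],[1,[-5,-32,0],[0,0,0]],[1,[0,0,5],[0,0,0]],[1,[0,0,5],[0,0,0]],[1,[0,0,5],[0,0,0]],[1,[0,0,0],[0,0,0]],[1,[0,0,0],[0,0,0]]]'
python3 - <<'E'
from h import *;from plant import r,cams
s=r.get_state();go(s,.6753,.0324,.1495,-.5)
c=cams.snapshot('wrist');np.savez('w9.npz',**c,p=s['tool_pos'],q=s['eef_rot'])
cv2.imwrite('pics/w9.png',c['img'][:,:,::-1])
for n in ('top','scene'):np.savez(n+'9.npz',**cams.snapshot(n))
g=cv2.cvtColor(c['img'],cv2.COLOR_RGB2GRAY)
for y in range(168,228,2):print(y,' '.join('%3d'%v for v in g[y,284:350:2]))
E
```

```text
clock: 17.9
tool_pos: [0.6396, -0.0766, 0.1741]
eef_rot: [0.969, -0.246, -0.0, -0.001]
contact_force: [0.7, -0.1, -0.9]
opening: 0.185
finger_force: 40.0
clock: 18.9
tool_pos: [0.6761, 0.0311, 0.1592]
eef_rot: [0.969, -0.247, 0.0, 0.0]
contact_force: [0.4, -0.0, -0.7]
opening: 0.183
finger_force: 40.0
turn [ 0. -0. -0.] shift [-1.3 -0.7  9.7] | 10 clock 18.9 pos [0.6761 0.0311 0.1592] F [ 0.4 -0.  -0.7] open 16.1
168 107 108 110 108 108 106 108 107 106 108 109 109 108 108 108 108 116 163 167 167 157 143 117 107 106 109 126 131 131 133 131 130 176
170 109 107 108 107 105 108 107 109 112 109 109 104 109 105 110 112 133 163 145 121 105 106 106 104 106 107 126 133 132 129 128 132 168
172 108 109 106 107 110 108 108 109 107 109 107 108 111 108 106 105 109 162 135  72  67  98 108 105 107 106 104 128 131 131 130 142 185
174 109 106 108 106 107 106 111 107 112 112 108 109 103 105 105 108 132 162 160  98  78  78 107 106 106 108 111 128 130 133 134 132 176
176 109 107 105 106 108 111 112 116 110 108 106 105 104 104 105 105 110 161 162 118  98  77 102 107 110 106 107 119 133 130 130 135 183
178
[... 2696 characters left out ...]
 203 205 205 204 207
218 106 106 109 107 106 106 104 106 137 165 134  98 122 128 141 138 139 133 130 121 114 165 199 194 117 164 203 204 202 203 204 205 206
220 109 108 107 103 106 104 107 105 105 116  97 107 106 110 123 135 125 117 136 128 111 118 160 198 134 121 195 205 203 203 204 205 206
222 104 107 102 104 107 105 103 102  88 100 108 106 106  88  87  80  77  82 105 110 108 110 105 161 169 110 191 202 205 202 204 203 203
224 104 103 106 107 104 103 105  94  99 105 108  96  55  25  20  11  10  12  31  62  98 104 105 103 154 108 149 201 203 203 203 204 203
226 103 104 104 103 105 103 103  95 105 106  88  37  15  16   8   9   9  20  12  20  42  96 107 108 111 100 117 198 203 204 204 203 204
```

```bash
cat > al.py <<'E'
from h import *
from scipy.optimize import least_squares
def al(w,tz,tip,edge,hole):
    R=Ro.from_quat(w['q']);T=lambda p:R.inv().apply(p-w['p'])*1e3
    f=lambda u,v,z:T(wat(w,u,v,z))[:2]
    t=f(*tip,tz)
    E=np.array([f(u,v,.07) for u,v in edge]);o=least_squares(lambda c:np.hypot(*(E-c[:2]).T)-15,[0,0])
    H=np.array([f(u,v,.07) for u,v in hole]);h=least_squares(lambda c:np.hypot(*(H-c[:2]).T)-7,[0,0])
    print('tip',t.round(1),'knuckle',o.x.round(1),o.fun.round(1),'hole',h.x.round(1),h.fun.round(1))
E
python3 - <<'E'
from al import *
w=dict(np.load('w9.npz'))
al(w,.0897,(315,204.5),[(297.5,198),(299,200),(300.5,204),(301.5,206),(303,208),(306,210.5),(330,196),(329.5,199),(329,201),(328,203),(326,206),(323.5,208)],[(306,196),(307,198),(308,200),(321,198),(320,200),(312,189.5),(316,190)])
for nm,K in(('scene',0),('top',0)):
    c=dict(np.load(nm+'9.npz'));print(nm,'hole',proj(c,[.6738,.0328,.07]),'tip',proj(c,[.6745,.0322,.09]))
E
```

```text
tip [-3.1  0.4] knuckle [-1.  -0.7] [-0.5 -1.3 -0.6 -0.1  0.4  1.1 -0.6 -0.5 -0.3 -0.2  0.1  0. ] hole [-2.5 -0.5] [-0.  -0.7 -0.8 -0.7 -0.8 -0.4 -0.8]
scene hole [385.13626965 226.92395688] tip [386.16537482 221.63710504]
top hole [310.82001981 125.37057395] tip [310.92875211 123.10120086]
```

```bash
python3 -m pendant '[[1,[0.8,-1,5],[0,0,0]],[1,[0,0,5],[0,0,0]],[1,[0,0,5],[0,0,0]],[1,[0,0,3],[0,0,0]],[1,[0,0,3],[0,0,0]],[1,[0,0,3],[0,0,0]],[1,[0,0,0],[0,0,0]]]'
python3 - <<'E'
from h import *;from plant import r,cams
s=r.get_state();go(s,.6753,.0324,.1495,-.5);print(np.round(s['moment'],2))
E
```

```text
clock: 19.92
tool_pos: [0.6771, 0.0323, 0.1348]
eef_rot: [0.969, -0.247, -0.0, 0.0]
contact_force: [0.2, 0.4, -1.0]
opening: 0.185
finger_force: 40.0
turn [0.  0.  0.1] shift [ -1.6   0.8 -14.7] | 15 clock 19.93 pos [0.6771 0.0323 0.1348] F [ 0.2  0.4 -1. ] open 16.2
[0.04 0.01 0.04]
```

```bash
python3 -m pendant '[[1,[0,0,2],[0,0,0]],[1,[0,0,2],[0,0,0]],[1,[0,0,0],[0,0,0]]]';python3 -m pendant '[[1,[0,0,2],[0,0,0]],[1,[0,0,2],[0,0,0]],[1,[0,0,0],[0,0,0]]]';python3 -m pendant '[[1,[0,0,2],[0,0,0]],[1,[0,0,2],[0,0,0]],[1,[0,0,0],[0,0,0]]]'
```

```text
clock: 20.3
tool_pos: [0.6771, 0.0323, 0.1309]
eef_rot: [0.969, -0.247, -0.0, 0.0]
contact_force: [0.7, -0.5, -2.2]
opening: 0.184
finger_force: 40.0
clock: 20.68
tool_pos: [0.6771, 0.0323, 0.1269]
eef_rot: [0.969, -0.247, -0.0, 0.0]
contact_force: [1.1, 0.1, -0.8]
opening: 0.186
finger_force: 40.0
clock: 21.05
tool_pos: [0.6771, 0.0323, 0.1228]
eef_rot: [0.969, -0.247, -0.0, 0.0]
contact_force: [-0.3, 0.2, -2.0]
opening: 0.184
finger_force: 40.0
```

```bash
python3 -m pendant '[[1,[0,0,3],[0,0,0]],[1,[0,0,3],[0,0,0]],[1,[0,0,0],[0,0,0]]]';python3 -m pendant '[[1,[0,0,3],[0,0,0]],[1,[0,0,3],[0,0,0]],[1,[0,0,0],[0,0,0]]]';python3 -m pendant '[[1,[0,0,3],[0,0,0]],[1,[0,0,3],[0,0,0]],[1,[0,0,0],[0,0,0]]]';python3 -m pendant '[[1,[0,0,3],[0,0,0]],[1,[0,0,3],[0,0,0]],[1,[0,0,0],[0,0,0]]]'
```

```text
clock: 21.42
tool_pos: [0.677, 0.0323, 0.1167]
eef_rot: [0.969, -0.247, -0.0, 0.0]
contact_force: [0.0, 0.0, -1.6]
opening: 0.184
finger_force: 40.0
clock: 21.8
tool_pos: [0.677, 0.0323, 0.1107]
eef_rot: [0.969, -0.247, -0.0, 0.0]
contact_force: [-0.1, 0.2, -1.8]
opening: 0.184
finger_force: 40.0
clock: 22.18
tool_pos: [0.6771, 0.0325, 0.1049]
eef_rot: [0.969, -0.247, -0.0, -0.0]
contact_force: [-0.7, 0.7, -0.5]
opening: 0.185
finger_force: 40.0
clock: 22.55
tool_pos: [0.6772, 0.0324, 0.0989]
eef_rot: [0.969, -0.247, -0.0, 0.0]
contact_force: [-0.8, -0.3, 2.8]
opening: 0.184
finger_force: 40.0
```

```bash
python3 -m pendant '[[1,[0,0,3],[0,0,0]],[1,[0,0,3],[0,0,0]],[1,[0,0,0],[0,0,0]]]';python3 -m pendant '[[1,[0,0,3],[0,0,0]],[1,[0,0,3],[0,0,0]],[1,[0,0,0],[0,0,0]]]';python3 -m pendant '[[1,[0,0,3],[0,0,0]],[1,[0,0,2],[0,0,0]],[1,[0,0,0],[0,0,0]]]';python3 -m pendant '[[1,[0,0,1.5],[0,0,0]],[1,[0,0,1],[0,0,0]],[1,[0,0,0],[0,0,0]],[1,[0,0,0],[0,0,0]]]'
```

```text
clock: 22.92
tool_pos: [0.6769, 0.0325, 0.0925]
eef_rot: [0.969, -0.247, -0.0, 0.0]
contact_force: [-1.2, 0.7, 1.5]
opening: 0.185
finger_force: 40.0
clock: 23.3
tool_pos: [0.6768, 0.0324, 0.0865]
eef_rot: [0.969, -0.247, -0.001, 0.0]
contact_force: [-2.0, 1.2, 2.0]
opening: 0.182
finger_force: 40.0
clock: 23.68
tool_pos: [0.6768, 0.0323, 0.0817]
eef_rot: [0.969, -0.247, -0.001, 0.0]
contact_force: [-2.3, 0.8, 3.5]
opening: 0.185
finger_force: 40.0
clock: 24.18
tool_pos: [0.6769, 0.0324, 0.0801]
eef_rot: [0.969, -0.247, -0.0, 0.0]
contact_force: [-4.7, 0.2, 7.0]
opening: 0.184
finger_force: 40.0
```

Force is now building up at about the seated height, so I'll press slightly further, then release.

```bash
python3 -m pendant '[[1,[0,0,1],[0,0,0]],[1,[0,0,1],[0,0,0]],[1,[0,0,0],[0,0,0]],[1,[0,0,0],[0,0,0]]]'; python3 -m pendant '[[0.6,[0,0,0],[0,0,0]],[0.4,[0,0,0],[0,0,0]],[0.3,[0,0,0],[0,0,0]],[0.2,[0,0,0],[0,0,0]],[0.1,[0,0,0],[0,0,0]],[0.1,[0,0,0],[0,0,0]]]'
```

```text
clock: 24.68
tool_pos: [0.6771, 0.0324, 0.0799]
eef_rot: [0.969, -0.247, 0.0, -0.0]
contact_force: [-7.4, 1.2, 17.7]
opening: 0.184
finger_force: 40.0
clock: 25.42
tool_pos: [0.6773, 0.0323, 0.0775]
eef_rot: [0.969, -0.247, 0.0, 0.0]
contact_force: [0.3, 0.8, -0.2]
opening: 0.447
finger_force: 0.0
```

```bash
python3 -m pendant '[[0.1,[0,0,-10],[0,0,0]],[0.1,[0,0,-20],[0,0,0]],[0.1,[0,0,-20],[0,0,0]],[1,[0,0,0],[0,0,0]],[1,[0,0,0],[0,0,0]],[1,[0,0,0],[0,0,0]],[1,[0,0,0],[0,0,0]],[1,[0,0,0],[0,0,0]]]'; python3 -m pendant '[[1,[0,0,5],[0,0,0]],[1,[0,0,4],[0,0,0]],[1,[0,0,2],[0,0,0]],[1,[0,0,1],[0,0,0]],[1,[0,0,0],[0,0,0]]]';python3 -m pendant '[[1,[0,0,1.5],[0,0,0]],[1,[0,0,1],[0,0,0]],[1,[0,0,0],[0,0,0]]]'
```

```text
clock: 26.42
tool_pos: [0.677, 0.0323, 0.1272]
eef_rot: [0.969, -0.247, -0.0, 0.0]
contact_force: [0.1, -0.7, 0.5]
opening: 0.004
finger_force: 0.0
clock: 27.05
tool_pos: [0.6773, 0.0323, 0.1156]
eef_rot: [0.969, -0.247, 0.0, 0.0]
contact_force: [0.4, -0.0, 0.3]
opening: 0.004
finger_force: 0.0
clock: 27.42
tool_pos: [0.6772, 0.0323, 0.113]
eef_rot: [0.969, -0.247, -0.0, 0.0]
contact_force: [-0.4, 0.4, -0.7]
opening: 0.007
finger_force: 0.0
```

```bash
python3 -m pendant '[[1,[0,0,0.7],[0,0,0]],[1,[0,0,0],[0,0,0]]]';python3 -m pendant '[[1,[0,0,0.8],[0,0,0]],[1,[0,0,0],[0,0,0]]]';python3 -m pendant '[[1,[0,0,0.8],[0,0,0]],[1,[0,0,0],[0,0,0]]]'
```

```text
clock: 27.68
tool_pos: [0.6772, 0.0323, 0.1124]
eef_rot: [0.969, -0.247, -0.0, 0.0]
contact_force: [-0.2, -0.7, 0.0]
opening: 0.005
finger_force: 0.0
clock: 27.92
tool_pos: [0.6772, 0.0323, 0.1115]
eef_rot: [0.969, -0.247, -0.0, 0.0]
contact_force: [0.0, -0.0, -0.5]
opening: 0.004
finger_force: 0.0
clock: 28.18
tool_pos: [0.6772, 0.0323, 0.1108]
eef_rot: [0.969, -0.247, -0.0, 0.0]
contact_force: [0.5, -0.4, -0.2]
opening: 0.003
finger_force: 0.0
```

```bash
python3 -m pendant '[[1,[0,0,-5],[0,0,0]],[1,[0,0,-20],[0,0,0]],[1,[0,0,-40],[0,0,0]],[1,[0,0,-40],[0,0,0]],[1,[-40,0,-10],[0,0,0]],[1,[-40,0,0],[0,0,0]],[1,[0,0,0],[0,0,0]],[1,[0,0,0],[0,0,0]]]'
python3 - <<'E'
from h import *;from plant import r,cams
s=r.get_state();c=cams.snapshot('wrist');c.update(p=s['tool_pos'],q=s['eef_rot']);np.savez('w10.npz',**c)
u=least=None
from scipy.optimize import least_squares
px=lambda p:least_squares(lambda u:(wat(c,u[0],u[1],p[2])-p)[:2]*1e3,[310,150]).x
for z in(.07,.074,.112):print(z,px(np.array([.6738,.0328,z])).round(1))
g=cv2.cvtColor(c['img'],cv2.COLOR_RGB2GRAY);a=px(np.array([.6738,.0328,.1])).astype(int);print(a)
for y in range(max(a[1]-28,0),a[1]+26,2):print(y,' '.join('%3d'%v for v in g[y,a[0]-28:a[0]+30:2]))
E
```

```text
clock: 29.18
tool_pos: [0.608, 0.0701, 0.2263]
eef_rot: [0.969, -0.247, 0.001, 0.0]
contact_force: [0.0, -0.2, 0.3]
opening: 0.005
finger_force: 0.0
0.07 [315.7 105.7]
0.074 [315.7 105.7]
0.112 [315.9 106.1]
[315 105]
77 171 173 174 173 172 172 173 172 176 174 174 175 173 171 173 174 176 174 175 173 164 195 193 191 191 194 193 193 193
79 174 171 174 171 171 174 172 175 175 174 175 174 172 172 174 173 176 173 175 176 160 185 191 193 193 194 193 194 193
81 171 171 173 172 172 171 173 174 174 173 174 174 172 172 174 176 182 176 168 153 132 183 195 194 195 194 194 191 194
83 170 172 174 172 171 172 174 173 174 172 174 174 172 184 192 181 177 140 111  80 146 185 195 196 193 193 193 193 196
85 165 172 171 172 172 173 173 172 173 175 179 186 184 184 172 169 169 140  87 132 173 163 191 195 193 195 197 196 195
87 149 172 171 171 173 173 174 176 185 194 182 174 170 169 167 169 169 171 152 160 173 177 191 194 198 195 195 195 192
89 122 166 171 171 174 183 195 185 175 170 171 171 170 167 168 168 171 172 157 155 170 173 180 197 195 193 192 191 191
91 134 161 171 169 164 167 171 173 170 170 171 17
[... 1645 characters left out ...]
 197 197 180 171 202 199 183 124 106 119 149 157 161 199 216 214 140 132 147 195 196 193 194 194 196
121 157 195 196 194 193 191 182 178 203 209 188 156  90  90 178 209 209 200 202 198 151 135 148 194 195 194 195 195 192
123 174 195 189 188 187 186 186 141 181 184 165 124  94  94 127 201 174 166 166 165 155 134 140 190 196 195 194 195 193
125 139 148 136 144 142 142 136 125 128 124 119 131 130 126 129 175 167 165 166 166 163 138 141 192 194 195 194 194 190
127 132 133 134 133 137 136 136 132 122 133 133 134 133 132 135 140 165 163 166 163 164 145 139 185 192 192 192 192 194
129 132 135 133 135 134 136 145 138 135 133 132 133 135 136 134 131 162 166 165 162 164 157 141 193 192 192 191 192 184
```

```bash
python3 -c "
from plant import r
print(r.finish_job())"
```

```text
the job is handed in; nothing more can be done
None
```

I handed the job in at about 29 s, with the rail standing in the bracket and the long pin down through all three knuckles to a hard stop at its seated height. The last wrist-camera reading put the pin upright within about 1 mm of the hole position, and no verdict came back.

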